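# Fit the bayonet cap on the weld-optics port

### The job

Take the metal cap out of the bin whose sliding lid has the round knob, opening that lid only. Put the cap into the leaning port with its two lugs in the notches, press it down against the spring and turn it clockwise about a quarter turn to the stop, so that it stays locked when you let go. Leave the loose tools and boxes around where they are.

Things in the scene. Friction and masses are not known exactly. Their poses are not given: they have to be found in the camera images.
- cap: Round aluminium bayonet cap with black grip bar, 51 mm tall, 90 g. Origin: middle of its flat foot; z up, x along bar and lugs. From the foot: spigot 35 mm across (lowest 5 mm tapers to 26), flange 62 mm across at z = 20 to 25 mm, then the bar. A half turn makes no difference. Starts upright in the round-knob bin, foot on the bin's floor, bar within 35 degrees of the bin's x axis.
- cap_bar (a point): Middle of the top of the cap's grip bar, 51 mm above the foot. The bar is 46 mm long (cap x), 12 mm thick (cap y), 26 mm high, and stands on the flange.
- cap_lug (a point): Outer end of the cap's +x lug. Two opposite lugs on the spigot, under the bar's ends: 52 mm over both, 8 mm wide, from 5 to 10 mm above the foot.
- socket: Bayonet socket: round metal face, 40 mm bore, in a grey housing 90 mm across, about 110 mm above the worktop on a dark two-cheek stand (foot 130 x 125 mm, cheeks 90 mm high). The face leans 25 degrees towards the robot. Origin: middle of the bore, in the plane of the face; z out along the bore axis, y level across the face, x up its slope.
- notch (a point): Middle of one of the two opposite notches in the face (18 mm wide, reaching 31 mm from the axis), 24 mm from the bore axis, 15 degrees clockwise from the socket's x. The lugs enter when the cap's bar points along the notches. The lugs can turn only while the foot is 17 to 20 mm below the face (at 20 the flange lies on it).
- lock_mark (a point): One of two small dark marks on the rim, at the socket's +y and -y. Turn the pressed cap 75 degrees clockwise (seen from above the face) until its bar is in line with the marks; stops end the turn about 7 degrees past. Let go: the spring lifts the lugs 2.5 mm into recesses. Locked, the foot is 14.5 mm below the face and the flange stands 5.5 mm off it.
- plunger (a joint): Travel in m of the spring plunger in the socket, which pushes the cap out along the axis: 0 free, its top then 8.5 mm below the face; 0.006 with the cap locked, 0.0115 with its flange pressed onto the face. Spring: 1.6 N at first touch, 0.8 N more per mm, 11 N with the flange on the face.
- bin_round: Grey open-topped bin 86 x 86 mm, 60 mm tall, 3 mm walls and floor, that holds the cap; its lid has the round knob. Origin: centre of its underside; x is the direction in which its lid slides open, away from the robot; a 6 mm high collar round the cap's foot. The three bins stand in a row (92 mm apart, any order) on a low steel rack 4 mm thick; runners carry the lids behind the bins.
- knob_round (a point): Centre of the top of the round knob (34 mm across, 20 mm tall with a thinner neck in the lowest 8 mm) in the middle of the target bin's lid; the lid's upper face is 20 mm below this point.
- lid_round (a joint): Travel of the round-knob lid in m: 0 shut, 0.086 fully open (slides along the bin's +x, level, 1 N of friction, stays where it is left). Overhead, a thin beam of the gantry runs across (along y) 0.58 m ahead of the robot, its underside 0.55 m above the worktop: keep the wrist low or behind it.
- lid_bar (a joint): Travel of the lid with the straight bar handle (60 x 12 mm, 20 mm tall) in m: 0 shut. Not to be opened.
- lid_pins (a joint): Travel of the lid with two upright pins (14 mm thick, 44 mm apart, 20 mm tall) in m: 0 shut. Not to be opened.
- hex_key: Black hex key, 106 x 34 x 8 mm, lying in front of the port; loose bystander. Origin: centre of its underside.
- lens_box: Blue flat lens box 50 x 50 x 15 mm, behind the port; loose bystander. Origin: centre of its underside.
- driver: Screwdriver with an orange handle, 173 x 27 x 26 mm, lying in front of the bins; loose bystander. Origin: centre of its underside.

How it is judged:
By the outcome, as a careful person would: the job done as asked, in the order asked, and still so for the second after the job is handed in, with the robot touching nothing.
It also fails if it takes over 53 s, if anything falls off the work surface, if the arm or the gripper's body presses on something with over 40 N, if the wrist force passes 120 N, or if a joint passes its speed limit or range.

### The arm

A 6-joint arm with a two-finger parallel gripper is mounted at the origin on a cart in front of the work surface, level with it; the furniture and walls round the work are solid. World frame = base frame: x ahead of the robot, y to its left, z up, the work surface at z = 0. Lengths are in m, angles in rad, forces in N, time in s.
With the tool pointing down it reaches from about 0.35 to 0.775 m from the base axis. Payload 5.5 kg.
Tool frame: the origin (TCP) lies at the very end of the fingers, on their centre line; the grasp point (between the pads) lies 19 mm behind it; z points along the fingers, y is the line along which they close (so a half turn about z gives the same grasp; the last joint's range is limited). The gripper opens to 85 mm and grips with 20 to 120 N. Pads are 22 mm wide; open, the fingers measure 114 mm over their backs; the gripper's body (76 mm by 85 mm) begins 54 mm behind the grasp point. The pads swing forward as they close: fully open they stand 13 mm farther back than shut.
Start: joints at [1.039, 0.313, 0.046, 1.304, 0, 1.431], TCP at [0.22, 0.531, 0.231] pointing down, gripper open.
Joint ranges: [-2.76, 2.76], [-0.86, 1.69], [-1.03, 1.26], [-2.2, 2.34], [-1.47, 1.5], [-3.14, 3.14]. Speed limits (rad/s): [2.57, 2.57, 3.14, 3.14, 3.14, 3.14].

### API

Orientations are given as a unit quaternion [w, x, y, z].
In Python, from workcell import env, read_camera, get_calibration gives the robot as it stands.
- The arm moves only by the tool jog_arm, never from a script. Its argument "motion" is one flat list of numbers, 7 for each row, row after row: the shift along the tool's x, y, z as a fraction of full scale, then the turn, a rotation vector about the tool's x, y, z as a fraction of full scale, then the opening, from 0 (shut) to 1 (fully open). In form: [x, y, z, wx, wy, wz, grip, x, y, z, wx, wy, wz, grip, ...]. A call has 1 to 12 rows; each row is the pose to reach, as a shift and turn from the pose commanded when the call began, along the tool's axes at that moment; what a row does not reach only later rows make up. Full scale, the value 1, is 0.2 m for a shift and 90 degrees for a turn. A row lasts 1/8 s, in which the tool goes at most 62.5 mm and 10.7 degrees, less where a joint would pass 70% of its speed; a pose out of reach is approached as far as the arm can. A call with a number of a shift or a turn outside -1 to 1 is refused whole. A call with a gripper value outside its range is refused whole. The fingers move at their own pace and stop on an object; "newtons" is the grip in N (left out, the last holds). Time passes only in rows, so rows that repeat a pose let the fingers close. It gives the time, the measured TCP pose, the force, the opening and the grip force at its end, in the units of the state.
- env.get_state(): the state, without advancing time (a new reading comes with each control period).
- read_camera(name): name is "scene" or "top" or "wrist"; returns the picture (384x512x3 uint8, red, green, blue); there is no depth.
- get_calibration(name): a dict with "fx", "fy", "cx", "cy" (pixels), "dist" ([k1, k2, p1, p2, k3] as OpenCV has them; the pictures are not rectified), "world_from_camera" (4x4, takes a point from camera to world coordinates). Camera axes: x right, y down, z forward; pixel columns grow to the right and rows downward; lengths in m; the calibration is good to about 2 mm. A picture is of the moment at which its call begins: read the wrist's pose just before it. get_calibration takes no time and is no camera call; for the wrist camera it gives the pose at the moment of the call.
- env.hand_in(): hands the job in; it is judged then, once.
The state is a dict: "clock": time; "joint_pos": joint angles; "qvel": joint speeds; "tau": joint torques, N m; "tcp_pos": TCP position; "orientation": TCP orientation; "wrist_force": force on the tool from outside, world axes, zero at the start; "ft_torque": the same for the moment, N m; "finger_gap": finger opening in m; "grip_force": force on a finger pad.
Only numpy, scipy, OpenCV 4.12 (cv2) and the standard library are available. Lean on these libraries where they do the work, as an engineer would, in place of code of your own. Each camera call takes 0.05 s, during which the arm holds its last target. There are 200 camera calls.

## Working session

There is one attempt and no reset: what is moved stays moved. The work goes in short steps, Python scripts to look and compute and a tool call to move; the robot and the scene stay as the last step left them, time stands still between calls to the robot, and variables do not carry over. Pictures are saved under pics/ and viewed, at most 10 in all, crops included, and the job is handed in when it is done.

Besides the shell and the picture viewer there is one more tool, called after "Call:" as name(argument=value, ...) on one line, values as JSON. jog_arm: Moves the arm, as the interface text tells. Shift numbers are shares of 0.2 m and turn numbers shares of 90 degrees, none past 1 either way. Its arguments: {"type":"object","properties":{"motion":{"type":"array","items":{"type":"number"}},"newtons":{"type":"number"}},"required":["motion"]}

```bash
mkdir -p pics; ls
cat > h.py <<'E'
import numpy as np, cv2
from scipy.spatial.transform import Rotation as R
from workcell import env, read_camera, get_calibration
def save(n,f):
    im=read_camera(n); cv2.imwrite('pics/'+f,im[:,:,::-1]); return im
def cam(n):
    c=get_calibration(n); K=np.array([[c['fx'],0,c['cx']],[0,c['fy'],c['cy']],[0,0,1.]]); return K,np.array(c['dist']),np.array(c['world_from_camera'])
def toplane(c,uv,z):
    K,d,T=c; p=cv2.undistortPoints(np.array(uv,float).reshape(-1,1,2),K,d).reshape(-1,2)
    r=np.c_[p,np.ones(len(p))]@T[:3,:3].T; o=T[:3,3]
    return o+r*((np.broadcast_to(z,len(p))-o[2])/r[:,2])[:,None]
def proj(c,P):
    K,d,T=c; Ti=np.linalg.inv(T); return cv2.projectPoints(np.array(P,float).reshape(-1,3),cv2.Rodrigues(Ti[:3,:3])[0],Ti[:3,3],K,d)[0].reshape(-1,2)
def tool():
    s=env.get_state(); q=s['orientation']; return np.array(s['tcp_pos']),R.from_quat([q[1],q[2],q[3],q[0]])
def go(p,Rt,frm=None):
    "jog fractions from current (or given) pose to p,Rt"
    p0,R0=frm or tool(); return np.round(R0.inv().apply(np.array(p)-p0)/.2,4), np.round((R0.inv()*Rt).as_rotvec()/(np.pi/2),4)
E
python3 - <<'E'
from h import *
a=save('top','t.png');b=save('scene','s.png')
for n in('top','scene','wrist'):
    print(n,get_calibration(n))
print(env.get_state())
E
```

```text
pics
top {'fx': 457.8594843895411, 'fy': 457.8594843895411, 'cx': 260.31681188307783, 'cy': 197.43466218095693, 'dist': array([-0.08845276,  0.        ,  0.        ,  0.        ,  0.        ]), 'world_from_camera': array([[ 0.00894754, -0.99573831,  0.09178862,  0.41200801],
       [-0.99985899, -0.01021332, -0.01332965, -0.01785733],
       [ 0.01421031, -0.09165641, -0.99568929,  1.32037508],
       [ 0.        ,  0.        ,  0.        ,  1.        ]])}
scene {'fx': 432.660159485352, 'fy': 432.660159485352, 'cx': 254.19240991233846, 'cy': 194.77995656877457, 'dist': array([-0.0848204,  0.       ,  0.       ,  0.       ,  0.       ]), 'world_from_camera': array([[ 0.71559408, -0.38108479,  0.5854054 , -0.00791236],
       [-0.69837005, -0.37316762,  0.61075789, -0.56246435],
       [-0.01429621, -0.84588434, -0.53317474,  0.59478147],
       [ 0.        ,  0.        ,  0.        ,  1.        ]])}
wrist {'fx': 268.04812755059373, 'fy': 268.04812755059373, 'cx': 255.79805979284612, 'cy': 192.87907174359873, 'dist': array([0.00244901, 0.        , 0.        , 0.        , 0.        ]), 
[... 283 characters left out ...]
joint_pos': array([1.03939807e+00, 3.13894538e-01, 4.51182664e-02, 1.30364063e+00,
       6.15253962e-06, 1.43118292e+00]), 'qvel': array([-3.13702756e-04, -1.97242857e-03,  4.11761814e-03,  2.12043039e-05,
        2.39226237e-03,  1.35743818e-04]), 'tau': array([ 2.62168338e-03, -4.81726170e+01,  2.99243993e+01,  1.27205194e-02,
       -7.40716519e-05, -1.11836377e-05]), 'tcp_pos': array([0.2193362 , 0.53102545, 0.23052607]), 'orientation': array([-2.69690015e-04,  1.94641906e-01,  9.80874035e-01, -7.64098085e-04]), 'wrist_force': array([-0.2499889 ,  0.4409162 ,  0.23815631]), 'ft_torque': array([-0.03072666, -0.02407052, -0.04023865]), 'grip_force': 0.0, 'finger_gap': 0.08565575552245265}
```

Run:
```python
import cv2
a=cv2.imread('pics/t.png')
cv2.imwrite('pics/t2.png',cv2.resize(a,(768,576),interpolation=3))
b=cv2.imread('pics/s.png')
cv2.imwrite('pics/s2.png',cv2.resize(b,(768,576),interpolation=3))
```

```text
(no output)
```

View pics/t2.png

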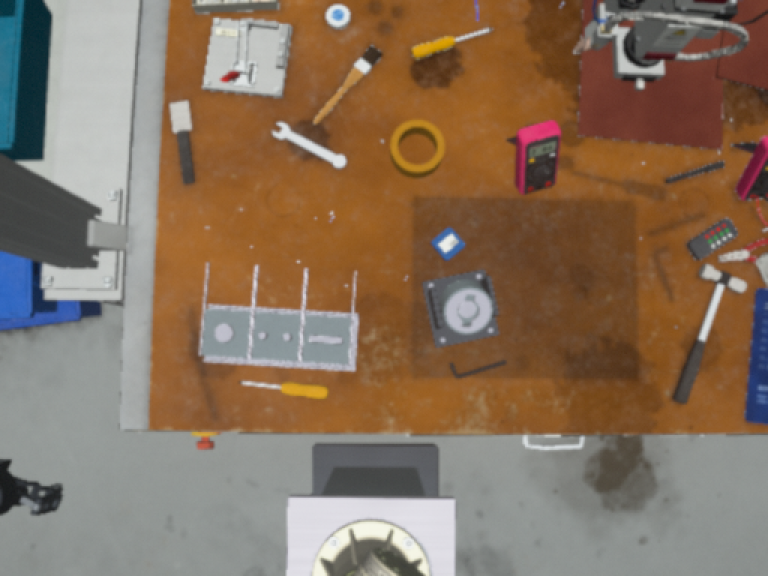

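View pics/s2.png

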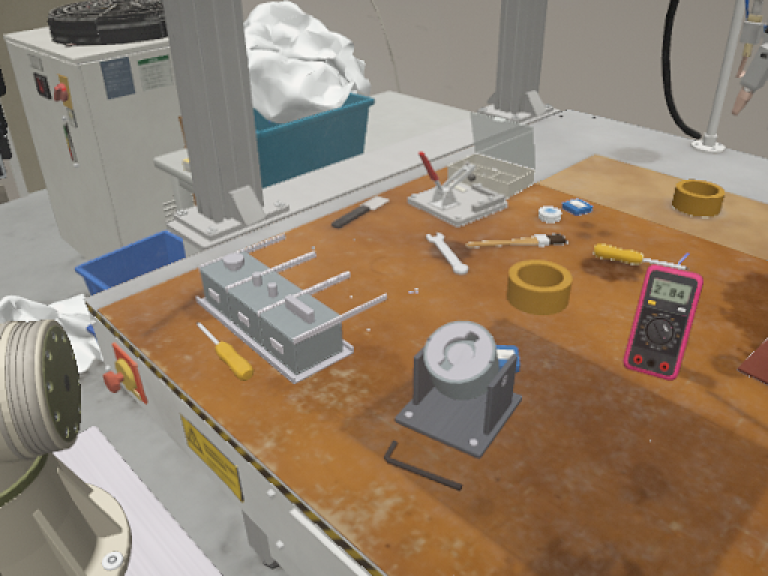

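The top view shows the round-knob bin leftmost (knob at 223,333 in the enlarged picture), pins in the middle and bar on the right. The port is at 467,308, the driver is in front of the bins (285,388), the hex key is at 478,368, and the lens box is at 448,243.

Run:
```python
from h import *
c=cam('top')
for n,uv,z in(('knob',(223,333),.087),('bar',(325,340),.087),('pinL',(262,336),.087),('pinR',(287,337.5),.087),('socket',(467.5,310),.11),
 ('foot corners',(425,282),.01),('',(483,271),.01),('',(497,333),.01),('',(441,346),.01),('hex',(478,368),.005),('drv',(303,390),.015),('drvtip',(243,382),.01),('lens',(448,243),.015)):
    print(n,toplane(c,np.array([uv])/1.5,z).round(4))
c=cam('scene')
for n,uv,z in(('knob',(234,260),.087),('bar',(301,308),.087),('socket',(461,349),.11)): print(n,toplane(c,np.array([uv])/1.5,z).round(4))
p,r=tool();print(r.as_matrix().round(3)); T=cam('wrist')[2]; print('cam in tool',r.inv().apply(T[:3,3]-p),(r.as_matrix().T@T[:3,:3]).round(3))
```

```text
knob [[0.4561 0.2663 0.087 ]]
bar [[0.4456 0.0823 0.087 ]]
pinL [[0.4515 0.1957 0.087 ]]
pinR [[0.4493 0.1506 0.087 ]]
socket [[ 0.5004 -0.1707  0.11  ]]
foot corners [[ 0.5608 -0.1015  0.01  ]]
 [[ 0.5834 -0.2135  0.01  ]]
 [[ 0.464  -0.2401  0.01  ]]
 [[ 0.4383 -0.1326  0.01  ]]
hex [[ 0.3969 -0.2042  0.005 ]]
drv [[0.3528 0.1282 0.015 ]]
drvtip [[0.3662 0.2432 0.01  ]]
lens [[ 0.6363 -0.1453  0.015 ]]
knob [[0.4514 0.2584 0.087 ]]
bar [[0.4404 0.0705 0.087 ]]
socket [[ 0.5014 -0.1709  0.11  ]]
[[-0.924  0.382 -0.001]
 [ 0.382  0.924 -0.001]
 [ 0.    -0.002 -1.   ]]
cam in tool [ 0.07837173  0.00118426 -0.14384665] [[-0.001 -0.951 -0.308]
 [ 1.    -0.001 -0.001]
 [ 0.    -0.308  0.951]]
```

```bash
cat >> h.py <<'E'
def down(yaw,tilt=0):
    "tool x at yaw deg, pointing down"
    x=np.array([np.cos(np.radians(yaw)),np.sin(np.radians(yaw)),0]); z=np.array([0,0,-1.]); return R.from_matrix(np.c_[x,np.cross(z,x),z])
E
python3 - <<'E'
from h import *
print(go([.40,.266,.2],down(176.7)))
E
```

```text
(array([-1.3409, -0.8796,  0.1537]), array([-0.001 , -0.0003, -0.2128]))
```

Call:
jog_arm(motion=[-0.3,-0.2,0.04,0,0,-0.1,0.2,-0.6,-0.4,0.08,0,0,-0.21,0.2,-0.9,-0.6,0.15,0,0,-0.21,0.2,-0.9,-0.6,0.15,0,0,-0.21,0.2,-0.9,-0.6,0.15,0,0,-0.21,0.2])

```text
clock: 0.72
tcp_pos: [0.3407, 0.3498, 0.2006]
orientation: [-0.001, 0.033, 0.999, -0.001]
wrist_force: [0.2, -0.3, -0.3]
finger_gap: 0.0169
grip_force: 0.0
```

Run:
```python
from h import *
print(go([.40,.266,.2],down(176.7)), tool()[0])
```

```text
(array([-0.3234, -0.3985,  0.003 ]), array([-0.0007, -0.0008, -0.0054])) [0.34072484 0.34979087 0.20058066]
```

Call:
jog_arm(motion=[-0.16,-0.2,0,0,0,0,0.2,-0.32,-0.4,0,0,0,0,0.2,-0.32,-0.4,0,0,0,0,0.2,-0.32,-0.4,0,0,0,0,0.2])

```text
clock: 1.23
tcp_pos: [0.3986, 0.2688, 0.2013]
orientation: [-0.0, 0.031, 1.0, 0.0]
wrist_force: [-0.1, 0.3, -0.6]
finger_gap: 0.0174
grip_force: 0.0
```

Run:
```python
from h import *
print(tool()[0]); save('wrist','w1.png'); T=cam('wrist'); np.savez('w1.npz',K=T[0],d=T[1],T=T[2])
```

```text
[0.39856405 0.26877937 0.20125772]
```

View pics/w1.png

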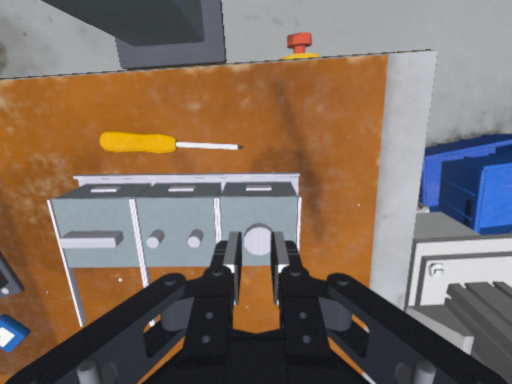

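The wrist view shows the round knob at (258,240), the pins at (157,239) and (196,239), and the bar at (90,240). The driver lies clear, nearer the robot.

Run:
```python
from h import *
f=np.load('w1.npz');c=(f['K'],f['d'],f['T'])
P=toplane(c,[(258,240),(157,239),(196,239),(90,240),(221,185),(299,184),(239,147)],[.087]*4+[.064]*2+[.01]);print(P.round(4))
```

```text
[[0.4569 0.2686 0.087 ]
 [0.449  0.1607 0.087 ]
 [0.4516 0.2024 0.087 ]
 [0.4458 0.089  0.087 ]
 [0.3998 0.2317 0.064 ]
 [0.4039 0.3168 0.064 ]
 [0.3674 0.2509 0.01  ]]
```

Call:
jog_arm(motion=[0,0.017,0.3,0,0,0,0.2,0,0.017,0.55,0,0,0,0.2,0,0.017,0.63,0,0,0,0.2,-0.1,0.017,0.63,0,0,0,0.2,-0.2,0.017,0.63,0,0,0,0.2,-0.3,0.017,0.63,0,0,0,0.2,-0.4,0.017,0.63,0,0,0,0.2,-0.5,0.017,0.63,0,0,0,0.2,-0.58,0.017,0.63,0,0,0,0.2,-0.58,0.017,0.63,0,0,0,0.2])

```text
clock: 2.52
tcp_pos: [0.5157, 0.2652, 0.0752]
orientation: [0.0, 0.03, 1.0, 0.0]
wrist_force: [-0.2, 0.4, -0.4]
finger_gap: 0.0172
grip_force: 0.0
```

Call:
jog_arm(motion=[-0.02,0,0,0,0,0,0.2,-0.03,0,0,0,0,0,0.2,-0.03,0,0,0,0,0,0.2])

```text
clock: 2.9
tcp_pos: [0.5172, 0.2645, 0.075]
orientation: [-0.003, 0.03, 1.0, 0.0]
wrist_force: [-8.5, 2.7, 3.1]
finger_gap: 0.0171
grip_force: 4.2
```

Call:
jog_arm(motion=[0.05,0,0,0,0,0,0.2,0.15,0,-0.2,0,0,0,0.3,0.35,0,-0.45,0,0,0,0.4,0.6,0,-0.55,0,0,0,0.4,0.6,0,-0.55,0,0,0,0.4])

```text
clock: 3.52
tcp_pos: [0.3992, 0.2717, 0.1878]
orientation: [0.002, 0.03, 1.0, 0.001]
wrist_force: [0.4, -0.2, -0.8]
finger_gap: 0.0344
grip_force: 0.0
```

Run:
```python
from h import *
print(tool()[0]); im=save('wrist','w2.png'); T=cam('wrist'); np.savez('w2.npz',K=T[0],d=T[1],T=T[2])
cv2.imwrite('pics/w2c.png',cv2.resize(im[160:310,160:360,::-1],(800,600),interpolation=2))
```

```text
[0.39917466 0.2717097  0.18781413]
```

View pics/w2c.png

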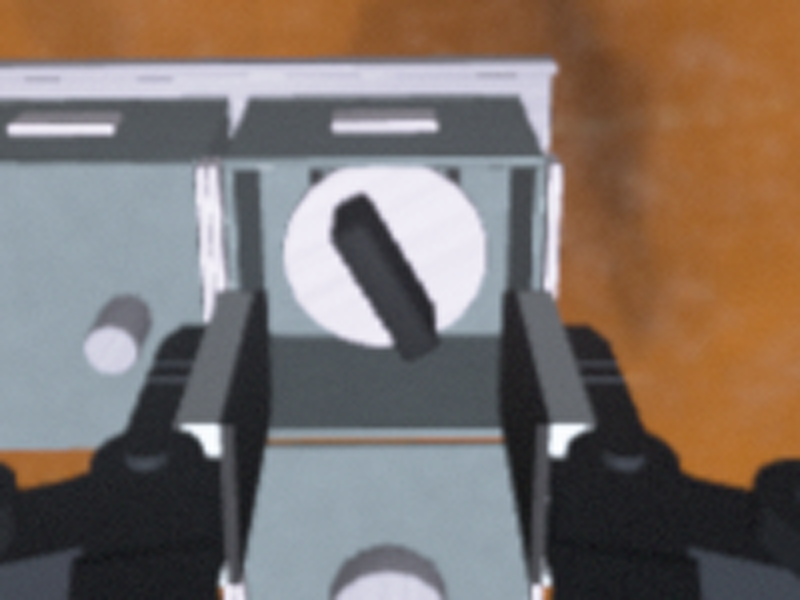

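The lid is fully open. The cap's flange centre is near crop (385,255) and the bar runs from (350,200) to (420,355). I'll fit the bar and flange model to the mask.

```bash
cat > fit.py <<'E'
from h import *
from scipy.optimize import minimize
im=cv2.imread('pics/w2.png'); f=np.load('w2.npz');c=(f['K'],f['d'],f['T'])
g=cv2.resize(cv2.cvtColor(im,6)[190:255,224:290],None,fx=4,fy=4,interpolation=2)
bar=(g<62).astype(np.uint8); n,l,s,_=cv2.connectedComponentsWithStats(bar)
k=l[(int)((224-190)*4),int((257-224)*4)]; print('label',k,s[k]); bar=(l==k)
def render(v):
    x,y,a=v; r=np.array([[np.cos(a),-np.sin(a)],[np.sin(a),np.cos(a)]])
    P=[[*(r@[sx*.023,sy*.006]+[x,y]),z] for sx in(1,-1) for sy in(1,-1) for z in(.032,.058)]
    u=(proj(c,P)-[224,190])*4+1.5; m=np.zeros(g.shape,np.uint8)
    cv2.fillConvexPoly(m,cv2.convexHull((u*16).round().astype(np.int32)),1,cv2.LINE_AA,4); return m>0
cost=lambda v:1-(render(v)&bar).sum()/(render(v)|bar).sum()
best=min((minimize(cost,[.457,.2686,a],method='Nelder-Mead',options=dict(initial_simplex=[[.457,.2686,a],[.462,.2686,a],[.457,.274,a],[.457,.2686,a+.2]])) for a in np.radians([10,25,40,-10,-30])),key=lambda o:o.fun)
print(best.fun,best.x,np.degrees(best.x[2]))
print('disc',toplane(c,[(160+385/4,160+255/4)],.032))
v=cv2.cvtColor(g,8); e=render(best.x).astype(np.uint8); cs,_=cv2.findContours(e,0,1); cv2.drawContours(v,cs,-1,(0,0,255),1); v2=cv2.cvtColor(g,8); v2[bar]=(0,255,0)
cv2.imwrite('pics/fit.png',cv2.resize(np.hstack([v,v2]),(800,390)))
E
python3 fit.py
```

```text
label 1 [  79   78  103  161 3939]
0.5994080424576445 [0.45955568 0.26967141 0.3205144 ] 18.364122110482985
disc [[0.45933991 0.26959473 0.032     ]]
```

View pics/fit.png

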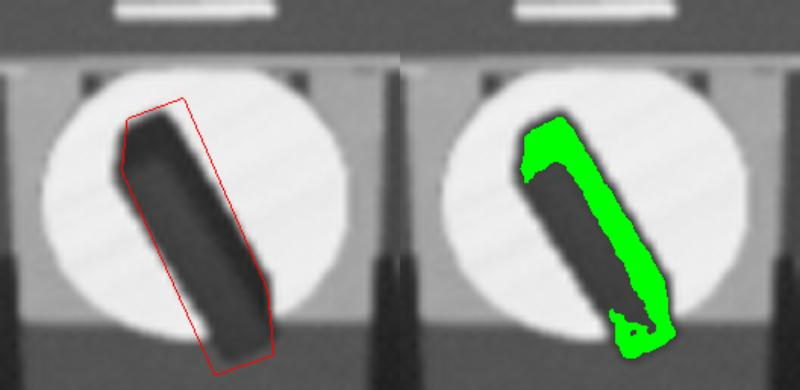

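The outline is close, but the mask only caught the darker sides, so I'll raise the threshold.

```bash
sed -i 's/g<62/g<TH/; 1a import sys; TH=int(sys.argv[1])' fit.py; for t in 68 72 76 80 84; do python3 fit.py $t; done; python3 -c "
from h import *
print(env.get_state()['clock'])"
```

```text
label 1 [  79   78  105  163 6760]
0.31765183007198616 [0.45974389 0.2697428  0.33161575] 19.00018294725992
disc [[0.45933991 0.26959473 0.032     ]]
label 3 [  79   78  106  164 7583]
0.23702282367198546 [0.45990039 0.26969807 0.33872199] 19.40734017856092
disc [[0.45933991 0.26959473 0.032     ]]
label 4 [  78   77  108  166 7765]
0.2221550855991944 [0.46015557 0.26972372 0.34138614] 19.55998514466804
disc [[0.45933991 0.26959473 0.032     ]]
label 4 [  78   77  109  167 7928]
0.2079863549714056 [0.46031121 0.26989467 0.3575581 ] 20.486569943885645
disc [[0.45933991 0.26959473 0.032     ]]
label 5 [  78   77  131  183 8621]
0.20353043310504482 [0.46126414 0.27004755 0.37325949] 21.386193692021955
disc [[0.45933991 0.26959473 0.032     ]]
3.575
```

Run:
```python
from h import *
f=np.load('w2.npz');c=(f['K'],f['d'],f['T'])
q=lambda x,y:(224+x/6.06,190+y/6.)
for a,b,z in((( 120,178),(215,345),.058),((170,115),(266,280),.032)):
    P=toplane(c,[q(*a),q(*b)],z);d=P[1]-P[0];print(P.round(4),np.degrees(np.arctan2(d[1],d[0])),np.hypot(*d[:2]))
```

```text
[[0.4416 0.2568 0.058 ]
 [0.4773 0.2721 0.058 ]] 23.21572836311428 0.03884526080445484
[[0.44   0.2657 0.032 ]
 [0.4777 0.2829 0.032 ]] 24.497590754311553 0.04139458799637047
```

Run:
```python
from h import *
print(go([.460,.2697,.036],down(203.5)))
```

```text
(array([-0.294,  0.007,  0.755]), array([ 0.0003,  0.0024, -0.2995]))
```

Call:
jog_arm(motion=[-0.15,0.003,0.05,0,0,-0.1,0.35,-0.294,0.007,0.1,0,0,-0.2,0.35,-0.294,0.007,0.2,0,0,-0.3,0.35,-0.294,0.007,0.3,0,0.002,-0.3,0.35,-0.294,0.007,0.5,0,0.002,-0.3,0.35,-0.294,0.007,0.65,0,0.002,-0.3,0.35,-0.294,0.007,0.74,0,0.002,-0.3,0.35,-0.294,0.007,0.755,0,0.002,-0.3,0.35,-0.294,0.007,0.755,0,0.002,-0.3,0.35])

```text
clock: 4.7
tcp_pos: [0.4606, 0.2689, 0.0341]
orientation: [-0.002, -0.203, 0.979, -0.0]
wrist_force: [0.7, 0.5, -0.4]
finger_gap: 0.0299
grip_force: 0.0
```

Call:
jog_arm(motion=[0,0.003,-0.005,0,0,0,0.35,0,0.003,-0.005,0,0,0,0,0,0.003,-0.005,0,0,0,0,0,0.003,-0.005,0,0,0,0,0,0.003,-0.005,0,0,0,0,0,0.003,-0.005,0,0,0,0], newtons=70)

```text
clock: 5.45
tcp_pos: [0.4608, 0.27, 0.0364]
orientation: [-0.0, -0.203, 0.979, 0.0]
wrist_force: [0.1, 0.6, 6.3]
finger_gap: 0.0108
grip_force: 70.6
```

Call:
jog_arm(motion=[0,0,-0.1,0,0,0,0,0,0,-0.25,0,0,0,0,0,0,-0.5,0,0,0,0,0,0,-0.75,0,0,0,0,0,0,-1,0,0,0,0,0,0,-1,0,0,0,0])

```text
clock: 6.2
tcp_pos: [0.4624, 0.2706, 0.2395]
orientation: [0.002, -0.203, 0.979, 0.001]
wrist_force: [-0.4, 0.1, -1.1]
finger_gap: 0.0105
grip_force: 69.9
```

```bash
cat >> h.py <<'E'
def sock(o,th,ang=-15,h=0,dx=0,dy=0):
    "tool pose with TCP at height h over the face, offset dx,dy in socket axes, bar at ang deg from socket x"
    t=np.radians(th);b=np.radians(25);sx=np.array([np.cos(t)*np.cos(b),np.sin(t)*np.cos(b),np.sin(b)]);sy=np.array([-np.sin(t),np.cos(t),0]);sz=np.cross(sx,sy)
    a=np.radians(ang);n=np.cos(a)*sx+np.sin(a)*sy
    return np.array(o)+h*sz+dx*sx+dy*sy, R.from_matrix(np.c_[-n,np.cross(-sz,-n),-sz])
E
python3 - <<'E'
from h import *
s=env.get_state();print(s['tcp_pos'],s['finger_gap'],s['wrist_force'])
p,r=sock([.50,-.1707,.11],12,-15,.12,.05); print(p,go(p,r))
E
```

```text
[0.46240339 0.27059081 0.23951526] 0.010487087103249275 [-0.38368053  0.07126146 -1.063277  ]
[ 0.49471917 -0.17182247  0.23988785] (array([ 0.7324, -2.0935, -0.0066]), array([-0.0076, -0.2772,  0.2892]))
```

Call:
jog_arm(motion=[0.09,-0.25,0,0,0,0.07,0,0.18,-0.5,0,0,0,0.14,0,0.27,-0.75,0,0,0,0.21,0,0.36,-1,0,0,0,0.28,0,0.36,-1,0,0,0,0.28,0])

```text
clock: 6.82
tcp_pos: [0.4733, 0.0545, 0.2338]
orientation: [-0.003, 0.018, 1.0, -0.0]
wrist_force: [-0.3, 0.7, -1.7]
finger_gap: 0.0104
grip_force: 69.8
```

Run:
```python
from h import *
p,r=sock([.50,-.1707,.11],12,-15,.12,.05); print(tool()[0],go(p,r))
```

```text
[0.47327929 0.05452845 0.23381166] (array([-0.1485, -1.1271, -0.03  ]), array([-0.0705, -0.2724,  0.0098]))
```

Call:
jog_arm(motion=[-0.04,-0.25,-0.01,-0.02,-0.05,0,0,-0.08,-0.5,-0.02,-0.03,-0.1,0,0,-0.12,-0.75,-0.03,-0.05,-0.18,0.01,0,-0.15,-1,-0.03,-0.07,-0.27,0.01,0,-0.15,-1,-0.03,-0.07,-0.27,0.01,0])

```text
clock: 7.45
tcp_pos: [0.4953, -0.1463, 0.2392]
orientation: [0.209, 0.027, 0.976, 0.051]
wrist_force: [-0.2, -0.3, -1.0]
finger_gap: 0.0105
grip_force: 69.9
```

Run:
```python
from h import *
p,r=sock([.50,-.1707,.11],12,-15,.12,.05); print(tool()[0],go(p,r),env.get_state()['joint_pos'].round(2))
```

```text
[ 0.49531936 -0.14633734  0.23915815] (array([-0.0081, -0.1263, -0.0158]), array([ 0.    , -0.0019, -0.0016])) [-0.63 -0.07 -0.47  0.88  0.32 -0.53]
```

Call:
jog_arm(motion=[-0.008,-0.126,-0.016,0,0,0,0,-0.008,-0.126,-0.016,0,0,0,0,-0.008,-0.126,-0.016,0,0,0,0])

```text
clock: 7.82
tcp_pos: [0.4974, -0.1668, 0.2414]
orientation: [0.209, 0.022, 0.976, 0.052]
wrist_force: [0.0, 0.0, -1.8]
finger_gap: 0.0105
grip_force: 69.8
```

Run:
```python
from h import *
print(tool()[0]); im=save('wrist','w3.png'); T=cam('wrist'); np.savez('w3.npz',K=T[0],d=T[1],T=T[2])
cv2.imwrite('pics/w3c.png',cv2.resize(im[40:265,106:406,::-1],(800,600),interpolation=2))
```

```text
[ 0.4974274  -0.1667971   0.24141825]
```

View pics/w3c.png

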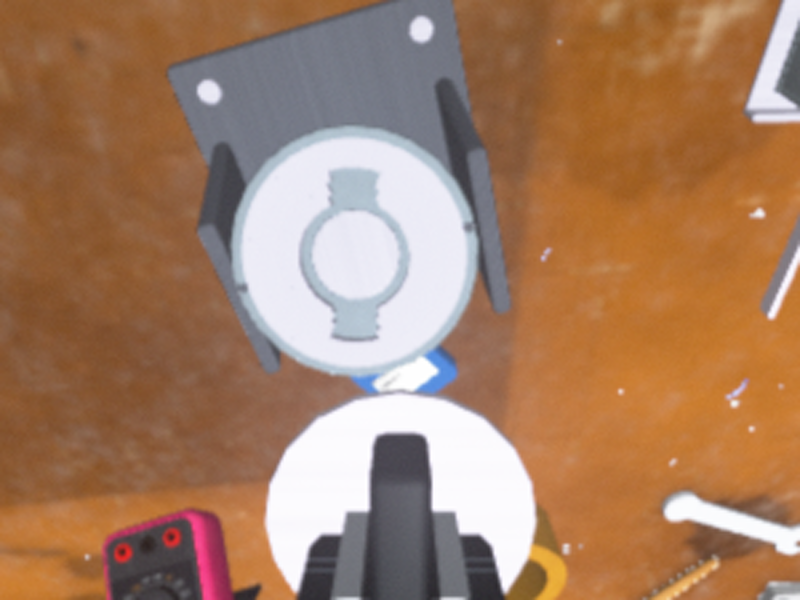

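The port is clearly seen. In the crop the bore centre is about (355,255), the notches (354,190) and (356,322), and the lock marks (467,227) and (242,287). The held cap's flange is centred near x=402, with its bar parallel to the notch line.

Run:
```python
from h import *
f=np.load('w3.npz');w=(f['K'],f['d'],f['T'])
q=lambda x,y:(106+x*.375,40+y*.375)
cams=[(w,q(355,255)),(cam('top'),(467.5/1.5,310/1.5)),(cam('scene'),(461.5/1.5,349.5/1.5))]
A=np.zeros((3,3));b=np.zeros(3);rays=[]
for c,uv in cams:
    o=c[2][:3,3];d=toplane(c,[uv],0.)[0]-o;d/=np.linalg.norm(d);M=np.eye(3)-np.outer(d,d);A+=M;b+=M@o;rays.append((o,d))
X=np.linalg.solve(A,b);print('tri',X,[np.linalg.norm(np.cross(X-o,d)).round(4) for o,d in rays])
def onface(uv,O,th):
    _,r=sock(O,th);n=-r.as_matrix()[:,2];o=w[2][:3,3];d=toplane(w,[uv],0.)[0]-o;return o+d*((O-o)@n)/(d@n)
for z in (.105,.11,.115):
    O=toplane(w,[q(355,255)],z)[0]; th=12
    m1,m2=onface(q(467,227),O,th),onface(q(242,287),O,th);d=m2-m1;l,r2,t,bt=[onface(q(*e),O,th) for e in((232,255),(478,250),(350,126),(356,374))]
    n1,n2=onface(q(354,190),O,th),onface(q(356,322),O,th);_,r=sock(O,th,0);loc=r.inv().apply(n1-n2)
    print(O.round(4),'yaw',np.degrees(np.arctan2(d[0],-d[1])),d[2],'dia',np.linalg.norm(l-r2),np.linalg.norm(t-bt),'mark',np.linalg.norm(d),'notch ang',np.degrees(np.arctan2(loc[1],loc[0])))
    bl,br=onface(q(301,255),O,th),onface(q(409,255),O,th);print('bore',np.linalg.norm(bl-br))
p,r=tool();print('tool now',p)
# held cap: flange rim extents left/right in crop -> tool y ; top rim -> tool x
K,dd,T=w;Ti=r.as_matrix()
for e in((268,515),(536,515),(400,394)):
    u=cv2.undistortPoints(np.array([[q(*e)]]),K,dd)[0,0];d=np.r_[u,1]@T[:3,:3].T@Ti;o=Ti.T@(T[:3,3]-p)
    for h in(.0044,): print('rim tool xy',(o+d*(h-o[2])/d[2]).round(4))
```

```text
tri [ 0.50121795 -0.16986467  0.1090679 ] [np.float64(0.0023), np.float64(0.0013), np.float64(0.0016)]
[ 0.5034 -0.1675  0.105 ] yaw 11.93977304126305 -4.247593564160601e-05 dia 0.091088453645927 0.0901571850569257 mark 0.08665671814627957 notch ang 14.881550211374943
bore 0.04001133201676504
[ 0.5006 -0.1676  0.11  ] yaw 11.93977304126302 -4.157240447347221e-05 dia 0.08915085637619088 0.08823939736132577 mark 0.0848133909871953 notch ang 14.881550211374934
bore 0.03916022691429461
[ 0.4977 -0.1678  0.115 ] yaw 11.939773041263031 -4.0668873305282904e-05 dia 0.08721325910645474 0.08632160966572565 mark 0.08297006382811102 notch ang 14.881550211374893
bore 0.03830912181182419
tool now [ 0.49745507 -0.16674786  0.24157398]
rim tool xy [ 0.0042 -0.0292  0.0044]
rim tool xy [0.0041 0.0319 0.0044]
rim tool xy [0.033  0.0009 0.0044]
```

```bash
cat >> h.py <<'E'
O=np.array([.5017,-.1676,.108]); TH=11.94
def tgt(foot,ang=-15,off=(.002,.00135)):
    "tool pose with the held cap's foot at height foot over face, on axis"
    p,r=sock(O,TH,-15,foot+.0294); r2=sock(O,TH,ang)[1]
    return p-r2.apply([off[0],off[1],0]),r2
E
python3 - <<'E'
from h import *
print(go(*tgt(.012)))
E
```

```text
(array([ 0.2422, -0.0834,  0.4072]), array([ 0.003 , -0.0023,  0.005 ]))
```

Call:
jog_arm(motion=[0.12,-0.04,0,0,0,0,0,0.242,-0.083,0.05,0.003,-0.002,0.005,0,0.242,-0.083,0.2,0.003,-0.002,0.005,0,0.242,-0.083,0.35,0.003,-0.002,0.005,0,0.242,-0.083,0.4,0.003,-0.002,0.005,0,0.242,-0.083,0.4,0.003,-0.002,0.005,0], newtons=100)

```text
clock: 8.62
tcp_pos: [0.4858, -0.1736, 0.1477]
orientation: [0.21, 0.026, 0.976, 0.05]
wrist_force: [0.5, -0.8, -0.9]
finger_gap: 0.01
grip_force: 101.5
```

Run:
```python
from h import *
print(go(*tgt(.012)),go(*tgt(-.005)))
im=save('scene','s3.png'); cv2.imwrite('pics/s3c.png',cv2.resize(im[170:290,230:390,::-1],(800,600),interpolation=2))
```

```text
(array([0.001 , 0.0035, 0.0085]), array([-0.0003, -0.0002, -0.0003])) (array([0.0009, 0.0035, 0.0935]), array([-0.0003, -0.0002, -0.0003]))
```

View pics/s3c.png

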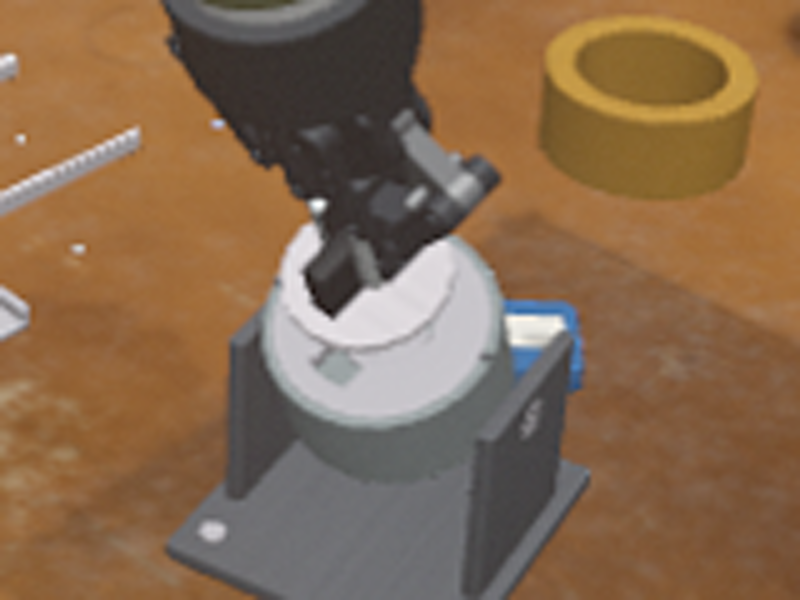

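The cap hovers square over the port with its bar end over the near notch (crop 335,365). I'll lower it in.

Call:
jog_arm(motion=[0.001,0.003,0.03,0,0,0,0,0.001,0.003,0.06,0,0,0,0,0.001,0.003,0.09,0,0,0,0,0.001,0.003,0.105,0,0,0,0,0.001,0.003,0.105,0,0,0,0])

```text
clock: 9.3
tcp_pos: [0.4944, -0.1724, 0.129]
orientation: [0.211, 0.027, 0.976, 0.05]
wrist_force: [-0.6, -0.6, 0.2]
finger_gap: 0.0097
grip_force: 101.7
```

Run:
```python
from h import *
p,r=tool();print(r.inv().apply(p-O).round(4),r.inv().apply(env.get_state()['wrist_force']).round(2),go(*tgt(-.0195)))
```

```text
[-0.0023 -0.0027 -0.0224] [ 0.41 -0.56 -0.49] (array([0.0012, 0.0069, 0.0627]), array([-0.0013,  0.0005, -0.0011]))
```

Call:
jog_arm(motion=[0.001,0.005,0.02,0,0,0,0,0.001,0.005,0.04,0,0,0,0,0.001,0.005,0.06,0,0,0,0,0.001,0.005,0.06,0,0,0,0])

```text
clock: 9.8
tcp_pos: [0.4989, -0.1714, 0.1199]
orientation: [0.211, 0.028, 0.976, 0.048]
wrist_force: [-17.3, -2.0, 20.9]
finger_gap: 0.0098
grip_force: 105.3
```

```bash
cat > st.py <<'E'
from h import *
p,r=tool();s=env.get_state();x=r.inv().apply(p-O);print('tool-frame off',x.round(4),'foot',round(-x[2]-.0294,4),'F',r.inv().apply(s['wrist_force']).round(2),'T',r.inv().apply(s['ft_torque']).round(3),'gap',s['finger_gap'],s['joint_pos'].round(2),s['clock'])
n=sock(O,TH,0)[1].inv()*r; print('bar ang',-n.as_euler('zyx',degrees=True)[0])
E
python3 st.py
```

```text
tool-frame off [-0.0026 -0.0026 -0.0123] foot -0.0171 F [  7.01  -0.37 -26.3 ] T [ 0.024  2.098 -0.056] gap 0.009789141321357372 [-0.67  0.05 -0.66  0.57  0.33 -0.57] 9.8
bar ang -15.129170558552843
```

Call:
jog_arm(motion=[0.004,0,-0.001,0,0,0,0,0.004,0,-0.001,0,0,0.1,0,0.005,-0.002,-0.001,0,0,0.2,0,0.005,-0.003,-0.001,0,0,0.3,0,0.005,-0.003,-0.001,0,0,0.3,0])

```text
clock: 10.42
tcp_pos: [0.4983, -0.1725, 0.1197]
orientation: [0.195, 0.255, 0.942, 0.096]
wrist_force: [-13.0, -2.6, 16.9]
finger_gap: 0.0098
grip_force: 104.8
```

```bash
python3 st.py
```

```text
tool-frame off [-0.0036 -0.0024 -0.0124] foot -0.017 F [  3.61  -3.27 -20.92] T [ 1.026  1.369 -0.01 ] gap 0.009786726439073235 [-0.68  0.05 -0.66  0.57  0.33 -0.1 ] 10.425
bar ang -42.187206994729635
```

Call:
jog_arm(motion=[0,-0.002,0,0,0,0.1,0,0.001,-0.003,0,0,0,0.2,0,0.001,-0.005,0,0,0,0.3,0,0.002,-0.006,0,0,0,0.4,0,0.003,-0.007,0,0,0,0.5,0,0.003,-0.008,0,0,0,0.56,0,0.003,-0.008,0,0,0,0.56,0])

```text
clock: 11.3
tcp_pos: [0.4967, -0.173, 0.1188]
orientation: [0.135, 0.632, 0.744, 0.17]
wrist_force: [-16.0, -2.9, 18.8]
finger_gap: 0.0101
grip_force: 105.1
```

```bash
python3 st.py
```

```text
tool-frame off [-0.0044 -0.0007 -0.0123] foot -0.0171 F [  0.07  -6.8  -23.93] T [1.872 0.459 0.041] gap 0.010137701166992627 [-0.68  0.05 -0.66  0.57  0.33  0.78] 11.3
bar ang -92.57552558597492
```

Call:
jog_arm(motion=[0,0,-0.02,0,0,0,0,0,0,-0.035,0,0,0,0,0,0,-0.05,0,0,0,0,0,0,-0.05,0,0,0,0])

```text
clock: 11.8
tcp_pos: [0.4939, -0.1732, 0.1241]
orientation: [0.134, 0.631, 0.745, 0.171]
wrist_force: [19.5, -5.2, -28.1]
finger_gap: 0.0103
grip_force: 101.1
```

```bash
python3 st.py
```

```text
tool-frame off [-0.004  -0.001  -0.0183] foot -0.0111 F [-8.82  4.83 33.15] T [-0.825 -1.844  0.004] gap 0.01027826280107218 [-0.69  0.04 -0.65  0.59  0.33  0.77] 11.8
bar ang -92.4645565460216
```

The cap is held against a 33 N pull with 6 mm of rise, so it is locked. I'll relax, open and retreat along the axis.

Call:
jog_arm(motion=[0,0,0.015,0,0,0,0,0,0,0.018,0,0,0,0,0,0,0.018,0,0,0,0.35,0,0,0.018,0,0,0,0.35,0,0,0.018,0,0,0,0.35,0,0,-0.1,0,0,0,0.35,0,0,-0.3,0,0,0,0.35,0,0,-0.5,0,0,0,0.35,0,0,-0.5,0,0,0,0.35])

```text
clock: 12.92
tcp_pos: [0.4524, -0.1827, 0.2202]
orientation: [0.137, 0.631, 0.744, 0.171]
wrist_force: [0.5, -0.5, -0.6]
finger_gap: 0.0299
grip_force: 0.0
```

Run:
```python
from h import *
s=env.get_state();print(s['clock'],s['wrist_force'])
im=save('scene','s4.png'); a=cv2.resize(im[160:290,220:380,::-1],(400,325),interpolation=2)
im=save('wrist','w4.png'); b=cv2.resize(im[:,:,::-1],(400,300)); im=save('top','t4.png'); d=cv2.resize(im[165:265,120:360,::-1],(720,300),interpolation=2)
v=np.zeros((590,800,3),np.uint8); v[:290,:400]=a[:290]; v[:290,400:]=b[:290]; v[290:,:720]=d
cv2.imwrite('pics/end.png',v)
```

```text
12.925 [ 0.47005872 -0.4715058  -0.63036842]
```

View pics/end.png

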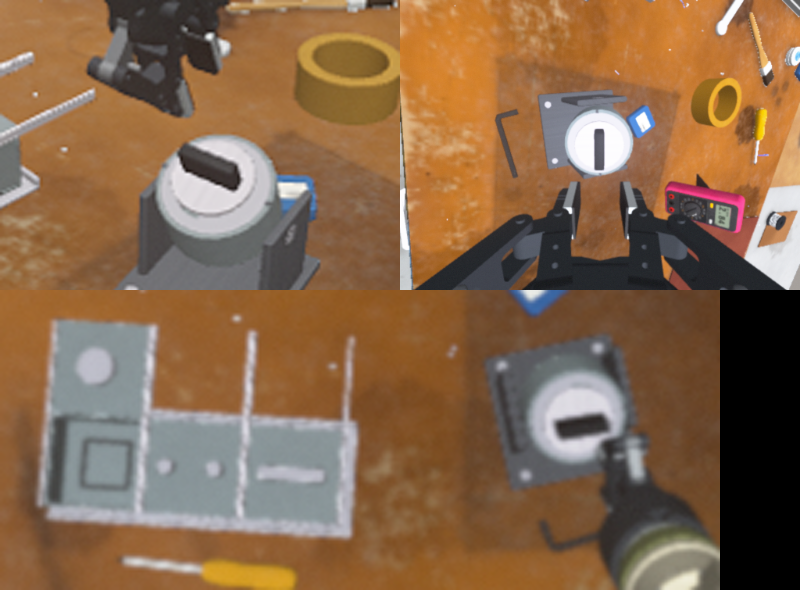

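The final views show the cap seated, with its bar level across the face in line with the marks. Only the round-knob lid is open, the bystanders have not moved, and the gripper is clear.

```bash
python3 -c "
from h import *
print(env.hand_in())"
```

```text
the job is handed in; nothing more can be done
None
```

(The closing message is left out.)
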